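# Bring the red cell round to the front of the cell carousel

## Robot

A 6-joint arm with a two-finger parallel gripper is mounted at the origin on the work surface. World frame = base frame: x ahead of the robot, y to its left, z up, the work surface at z = 0. Lengths are in m, angles in rad, forces in N, time in s.
With the tool pointing down it reaches from about 0.225 to 0.875 m from the base axis. Payload 3.4 kg.
Tool frame: the origin (TCP) lies on the centre line of the jaws, within the pads' length; the fingertips stand 17 mm ahead of it and the grasp point (between the pads) lies 2 mm behind it (manip.finger_overhang is the distance from the TCP to the fingertips, in m); y points along the fingers, x is the direction in which the jaws open and shut, and the axes are right-handed (so a half turn about y gives the same grasp; the last joint's range is limited). The gripper opens to 85 mm and grips with 20 to 120 N. Pads are 22 mm wide; open, the fingers measure 114 mm over their backs; the gripper's body (76 mm by 85 mm) begins 54 mm behind the grasp point. The pads swing forward as they close: fully open they stand 13 mm farther back than shut.
Start: joints at [1.076, 0.276, 1.505, -0, 1.361, -0.121], TCP at [0.21, 0.535, 0.248] pointing down, gripper open.
Joint ranges: [-2.89, 2.89], [-0.75, 2.08], [0.22, 2.7], [-1.18, 4.32], [0.11, 2.71], [-2.7, 2.7]. Speed limits (rad/s): [2.57, 2.57, 3.14, 3.14, 3.14, 3.14].

## Interface

Orientations are given as a unit quaternion [w, x, y, z].
In Python, from rig import manip gives the robot as it stands.
- The arm moves only by the tool arm_command, never from a script. Its argument "commands" is a list of rows, each a list of 3 entries, a list of its own where there are three numbers: the finger opening in cm, from 0 to 8.54, then the shift along the world's x, y, z in cm, then the turn about the world's z in rad. A call has 1 to 12 rows; each row shifts and turns the commanded pose from where the row before left it; what a row does not reach is not made up. A row lasts 1/10 s, in which the tool goes at most 50 mm and 8.59 degrees, less where a joint would pass 70% of its speed; a pose out of reach is approached as far as the arm can. A call with a gripper value outside its range is refused whole. The fingers move at their own pace and stop on an object; "grip_force" is the grip in N (left out, the last holds). Time passes only in rows, so rows that do not move let the fingers close. It gives the time, the measured TCP pose, the force and the opening at its end, in the units of the state.
- manip.get_state(): the state, without advancing time (a new reading comes with each control period).
- manip.get_image(name): name is "scene" or "side" or "wrist"; returns a dict with "pixels" (480x640x3 uint8, red, green, blue), "range_z" (480x640 float32, m along the optical axis (not along the pixel's ray), 0 where there is no reading), "intrinsics" (3x3 intrinsics, pixels), "R" (3x3) and "t" (3): a world point X has camera coordinates R X + t. Camera axes: x right, y down, z forward; pixel columns grow to the right and rows downward; lengths in m; the calibration is good to about 2 mm. A picture is of the moment at which its call begins.
- manip.sign_off(): hands the job in, once; it reports no verdict.
The state is a dict: "clock": time; "qpos": joint angles; "qd": joint speeds; "effort": joint torques, N m; "position": TCP position; "ee_rot": TCP orientation; "contact_force": force on the tool from outside, world axes, zero at the start; "moment": the same for the moment, N m; "width": finger opening in m.
Only numpy, scipy, OpenCV 4.12 (cv2) and the standard library are available. Lean on these libraries where they do the work, as an engineer would, in place of code of your own. Each camera call takes 0.05 s, during which the arm holds its last target.

## Task

Turn the round cell carousel by pushing its rim pegs with the fingertips, until the red cell stands at the front, squarely in line with the yellow arrow, and leave it there at rest. Do not touch, tip or lift any of the cells, and leave everything else on the bench where it is.

Things in the scene. Friction and masses are not known exactly. Their poses are not given: they have to be found in the camera images.
- hub (a point): centre of the carousel's turning aluminium disc, on its top face (42 mm above the bench), on the vertical turning axis. Disc 270 mm diameter, 12 mm thick, plain round edge. A steel hub 24 mm diameter rises 30 mm above it at the centre. The point's axes turn with the disc; its x axis points away from the red cell's well
- peg (a point): top centre of one rim peg: the first one counter-clockwise (from above) of the red cell's well. Six black upright round pegs, 14 mm diameter, rising 35 mm above the disc's top, stand 120 mm from the axis every 60 degrees, midway between neighbouring wells; all turn with the disc and any may be pushed
- station: black fixed plate under the carousel, 300 mm diameter, 10 mm high, with a 70 mm wide tongue that reaches 200 mm from the turning axis on the front side (its -x); origin at the centre of its underside, on the turning axis
- rotor (a joint): turning angle of the disc in rad from where it started, growing counter-clockwise seen from above; free to turn many turns either way. A friction brake holds it (about 0.7 N at a peg to move it, plus a little with speed) and it stops almost at once when no longer pushed
- red_well (a point): centre of the red cell's well, at the height of the disc's top face; turns with the disc. Six white round wells (39 mm outside, 30 mm inside diameter, walls 12 mm high above the disc's top) stand every 60 degrees, centres 75 mm from the axis; five hold one cell each, one is empty
- front (a point): fixed point 75 mm from the turning axis on the carousel's front side, at the height of the disc's top face, where the red cell's well is to come. The yellow arrow (45 mm long) lies flat on the station plate's tongue, 145 to 190 mm from the axis along the same direction, and points at the axis
- red_cell: the marked cell, all red: upright round battery cell, 26 mm diameter, 62 mm tall (plus a 3 mm metal button), about 90 g, loose in its well; origin at the centre of its underside, z up along the cell
- blue_cell0: blue cell with a white top: upright round battery cell, 26 mm diameter, 62 mm tall (plus a 3 mm metal button), about 90 g, loose in its well; origin at the centre of its underside, z up along the cell
- blue_cell1: blue cell with a white top: upright round battery cell, 26 mm diameter, 62 mm tall (plus a 3 mm metal button), about 90 g, loose in its well; origin at the centre of its underside, z up along the cell
- blue_cell2: blue cell with a white top: upright round battery cell, 26 mm diameter, 62 mm tall (plus a 3 mm metal button), about 90 g, loose in its well; origin at the centre of its underside, z up along the cell
- blue_cell3: blue cell with a white top: upright round battery cell, 26 mm diameter, 62 mm tall (plus a 3 mm metal button), about 90 g, loose in its well; origin at the centre of its underside, z up along the cell
- meter: yellow multimeter lying loose on the bench, 170 x 85 x 35 mm, long along its x; origin at the centre of its underside. Bystander
- driver: red-handled screwdriver lying loose on the bench, about 200 mm long along its x; origin at mid-length. Bystander
- tape: roll of blue tape lying flat and loose on the bench, 90 mm diameter, 20 mm high; origin at the centre of its underside. Bystander

How it is judged:
By the outcome, as a careful person would: the job done as asked, in the order asked, and still so for the second after the job is handed in, with the robot touching nothing.
It also fails if it takes over 38 s, if anything falls off the work surface, if the arm or the gripper's body presses on something with over 40 N, if the wrist force passes 120 N, or if a joint passes its speed limit or range.

## Working session

There is one attempt and no reset: what is moved stays moved. The work goes in short steps, Python scripts to look and compute and a tool call to move; the robot and the scene stay as the last step left them, time stands still between calls to the robot, and variables do not carry over. Pictures are saved under pics/ and viewed, and the job is handed in when it is done.

Besides the shell and the picture viewer there is one more tool, called after "Call:" as name(argument=value, ...), one argument or row to a line, values as JSON. arm_command: Moves the arm, as the interface text tells. Its arguments: {"type":"object","properties":{"commands":{"type":"array"},"grip_force":{"type":"number"}},"required":["commands"]}

```bash
mkdir -p pics; ls; python3 - <<'E'
from rig import manip
import cv2,numpy as np
s=manip.get_state(); print(s['clock'],s['position'],s['ee_rot'],s['width'])
for n in ['scene','side']:
    im=manip.get_image(n); np.savez(f'{n}0.npz',**im)
    cv2.imwrite(f'pics/{n}0.png',im['pixels'][:,:,::-1])
    print(n,im['R'],im['t'],im['intrinsics'])
E
```

```text
pics
0.0 [0.20972082 0.53483788 0.24741809] [-0.58392083  0.58450612  0.3977598  -0.39896893] 0.08558962569253027
scene [[ 2.61974275e-03  9.99995751e-01 -1.27897732e-03]
 [ 8.61071907e-01 -2.90612711e-03 -5.08474901e-01]
 [-5.08476457e-01  2.30781996e-04 -8.61075861e-01]] [ 0.02965699 -0.40374943  1.50431867] [[566.07214575   0.         322.02821685]
 [  0.         566.07214575 238.93065496]
 [  0.           0.           1.        ]]
side [[ 0.82383617 -0.56680371  0.00524659]
 [-0.41193415 -0.60504367 -0.68134603]
 [ 0.38936387  0.55915625 -0.73194266]] [-0.45093908  0.26673897  1.01756397] [[558.13238321   0.         322.25246676]
 [  0.         558.13238321 240.55680561]
 [  0.           0.           1.        ]]
```

View pics/scene0.png

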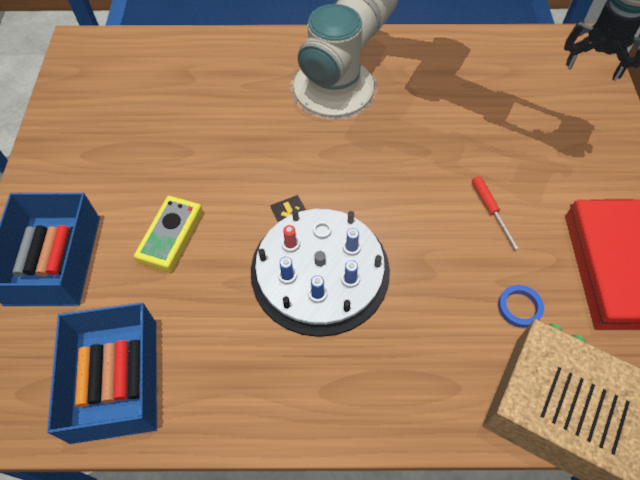

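View pics/side0.png

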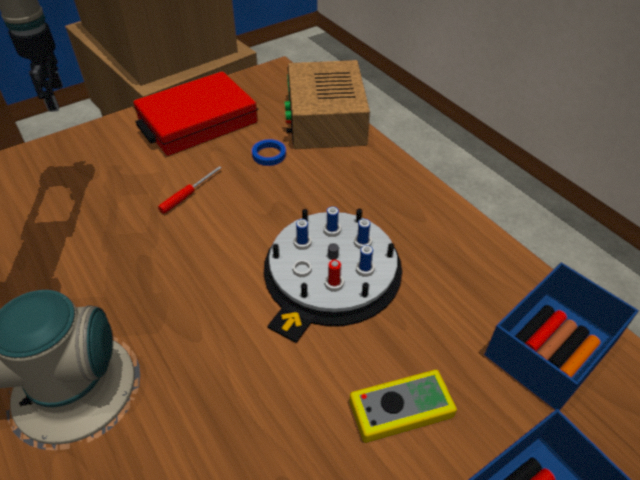

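The scene view shows the disc at about (320,265), the red cell at (290,237), the arrow at (288,210), and the empty well at (322,230). The side view shows the arrow at (290,320) and the red cell at (335,273). Next I'll measure these.

```bash
cat > h.py <<'E'
import numpy as np,cv2
def ray(im,uv,z):
    K,R,t=im['intrinsics'],im['R'],im['t']
    uv=np.atleast_2d(np.asarray(uv,float)); d=np.c_[uv,np.ones(len(uv))]@np.linalg.inv(K).T@R
    c=-R.T@t; return c+d*((z-c[2])/d[:,2])[:,None]
def proj(im,X):
    c=np.atleast_2d(X)@im['R'].T+im['t']; p=c@im['intrinsics'].T; return p[:,:2]/p[:,2:]
def cloud(im):
    h,w=im['range_z'].shape; u,v=np.meshgrid(np.arange(w),np.arange(h)); z=im['range_z']
    d=np.stack([u,v,np.ones_like(u)],-1)@np.linalg.inv(im['intrinsics']).T*z[...,None]
    return (d-im['t'])@im['R']
def circ(P):
    A=np.c_[2*P,np.ones(len(P))]; s=np.linalg.lstsq(A,(P**2).sum(1),rcond=None)[0]
    return s[:2],np.sqrt(s[2]+s[:2]@s[:2])
def blobs(m,mn=6):
    n,l,s,c=cv2.connectedComponentsWithStats(m.astype(np.uint8)); return [(c[i],s[i],l==i) for i in range(1,n) if s[i][4]>=mn]
def hsv(im): return cv2.cvtColor(im['pixels'],cv2.COLOR_RGB2HSV).astype(int)
E
cat > m.py <<'E'
from h import *
import sys
def measure(im,roi):
    H=hsv(im); C=cloud(im); h,s,v=H[...,0],H[...,1],H[...,2]
    M=np.zeros(h.shape,bool); M[roi[1]:roi[3],roi[0]:roi[2]]=1
    # disc: bright, grey
    d=M&(s<50)&(v>120); d=max(blobs(d),key=lambda b:b[1][4])[2].astype(np.uint8)
    cn=max(cv2.findContours(d,0,1)[0],key=len); hull=cv2.convexHull(cn)[:,0]
    P=ray(im,cn[:,0],0.042)[:,:2]
    c,r=circ(ray(im,hull,0.042)[:,:2])
    for _ in range(4):
        e=np.linalg.norm(P-c,axis=1)-.135; k=abs(e-(r-.135))<.003; c,r=circ(P[k])
    print('disc',c,r,k.sum(), 'z med',np.median(C[...,2][d>0]))
    dist=np.linalg.norm(C[...,:2]-c,axis=-1)
    y=M&(h>15)&(h<35)&(s>120)&(v>120)&(dist<.22)&(dist>.12)
    b=max(blobs(y),key=lambda b:b[1][4]); A=ray(im,np.argwhere(b[2])[:,::-1],.010)[:,:2]
    print('arrow cen',A.mean(0),'dist',np.linalg.norm(A.mean(0)-c),'dir deg',np.degrees(np.arctan2(*(A.mean(0)-c)[::-1])),
      'extent',np.ptp(np.linalg.norm(A-c,axis=1)), 'pix',b[0])
    rd=M&((h<8)|(h>172))&(s>150)&(v>70)&(dist<.13)
    b=max(blobs(rd),key=lambda b:b[1][4]); pts=C[b[2]]
    up=pts[pts[:,2]>.04][:,:2]; 
    print('red pix',b[0],b[1],'zmax',pts[:,2].max(),'mean',up.mean(0), 'deg(raw)',np.degrees(np.arctan2(*(up.mean(0)-c)[::-1])))
    bl=M&(v<60)&(C[...,2]>.045)&(C[...,2]<.085)&(dist<.15)&(dist>.10)
    for b in blobs(bl,8):
        ys=np.argwhere(b[2])[:,::-1]; n=ys[:,1].min()
        p=C[b[2]]; q=p[:,:2].mean(0)-c; cc=ray(im,b[0],.0595)[0,:2]-c
        print('peg',b[0].round(1),b[1][4],'zmax',p[:,2].max().round(3),'r',np.linalg.norm(cc).round(4),'deg',np.degrees(np.arctan2(cc[1],cc[0])).round(2), (cc+c).round(4))
    return c
if __name__=='__main__':
    a=dict(np.load('scene0.npz')); measure(a,(230,180,410,345))
    b=dict(np.load('side0.npz')); measure(b,(245,190,420,350))
E
python3 m.py
```

```text
disc [ 0.55048182 -0.03617169] 0.13473271894805633 338 z med 0.04313150627247115
arrow cen [ 0.39559043 -0.11193502] dist 0.17242803127376088 dir deg -153.93496553341478 extent 0.03471888525481456 pix [286.4952381  209.26666667]
red pix [288.6        231.86666667] [284 227  11   9  45] zmax 0.10964383064933499 mean [ 0.51372706 -0.09894864] deg(raw) -120.3481935555749
peg [262.3 256.4] 33 zmax 0.075 r 0.1189 deg -92.31 [ 0.5457 -0.155 ]
peg [286.  302.5] 44 zmax 0.081 r 0.1198 deg -33.75 [ 0.6501 -0.1027]
peg [346.4 307. ] 36 zmax 0.077 r 0.1217 deg 25.75 [0.6601 0.0167]
disc [ 0.5495169  -0.03552386] 0.13346663620265353 291 z med 0.042865728788018635
arrow cen [ 0.40031903 -0.10322558] dist 0.16383994058143678 dir deg -155.5928164146602 extent 0.04533490700909998 pix [290.73364486 319.88317757]
red pix [333.94805195 273.12554113] [329 259  12  26 231] zmax 0.10811224372873726 mean [ 0.50324203 -0.10372884] deg(raw) -124.15562270488125
peg [304.3 214. ] 43 zmax 0.08 r 0.1261 deg 85.01 [0.5605 0.0901]
peg [358.5 214.5] 52 zmax 0.079 r 0.1234 deg 27.15 [0.6593 0.0208]
peg [275.3 251. ] 62 zmax 0.08 r 0.1204 deg 146.1 [0.4496 0.0316]
peg [390.2 250. ] 62 zmax 0.08 r 0.1203 deg -33.23 [ 0.6501 -0.1014]
peg [364.8 289.7] 65 zmax 0.079 r 0.1196 deg -93.6 [ 0.542  -0.1549]
peg [303.8 290.3] 65 zmax 0.082 r 0.1198 deg -153.77 [ 0.442  -0.0885]
```

```bash
python3 - <<'E'
from h import *
from scipy.spatial.transform import Rotation as Ro
from rig import manip
s=manip.get_state(); q=s['ee_rot']; R=Ro.from_quat([q[1],q[2],q[3],q[0]]).as_matrix(); print(R.round(3))
im=dict(np.load('side0.npz')); H=hsv(im); C=cloud(im); h,ss,v=H[...,0],H[...,1],H[...,2]
y=(h>15)&(h<35)&(ss>120)&(v>120); y[:300]=0;y[345:]=0;y[:,:260]=0;y[:,320:]=0
A=ray(im,np.argwhere(y)[:,::-1],.01)[:,:2]; c=np.array([.550,-.036])
hull=cv2.convexHull(A.astype(np.float32))[:,0]; print(cv2.minAreaRect(A.astype(np.float32)))
B=A-A.mean(0); w,V=np.linalg.eigh(B.T@B); print(w,V, np.degrees(np.arctan2(V[1],V[0])))
# blue cell / red cell axis by two views : red mask top center
cv2.imwrite('pics/zoom0.png',cv2.resize(im['pixels'][190:350,240:420,::-1],None,fx=4,fy=3.7,interpolation=2))
c0=np.array([.55,-.036])
for a in (176.5,146.5,160): print(a,c0+.124*np.array([np.cos(np.radians(a)),np.sin(np.radians(a))]))
E
```

```text
[[ 0.365 -0.001 -0.931]
 [ 0.931 -0.001  0.365]
 [-0.002 -1.     0.   ]]
((0.39838770031929016, -0.10473647713661194), (0.03883104771375656, 0.03728371113538742), 68.28843688964844)
[0.01884195 0.02623988] [[ 0.43835156 -0.8988036 ]
 [-0.8988036  -0.43835156]] [ -64.00124856 -154.00124856]
176.5 [ 0.42623128 -0.02842998]
146.5 [0.44659816 0.03244019]
160 [0.43347812 0.0064105 ]
```

View pics/zoom0.png

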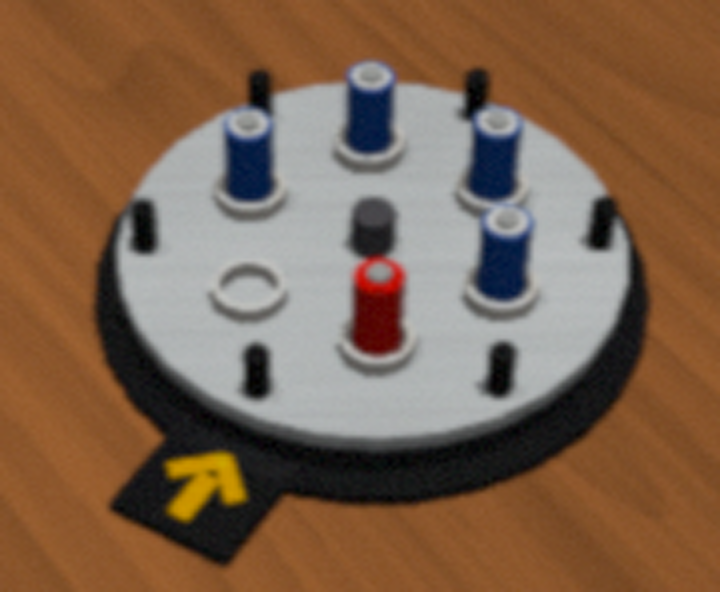

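The pegs read 26.5° mod 60, so red is at about -123.5° around the hub at (0.550,-0.036). The arrow is at about -155°, so red needs about 31.5° clockwise. I'll push the peg at 146.5°, next to the empty well, from its front side.

Call:
arm_command(
  commands=[
    [0,[1.8,-4.5,0],0],
    [0,[1.8,-4.5,0],0],
    [0,[1.8,-4.5,0],0],
    [0,[1.8,-4.5,0],0],
    [0,[1.8,-4.5,0],0],
    [0,[1.8,-4.5,0],0],
    [0,[1.8,-4.5,0],0],
    [0,[1.8,-4.5,0],0],
    [0,[1.8,-4.5,0],0],
    [0,[1.8,-4.5,0],0],
    [0,[1.8,-4.5,0],0],
    [0,[2,-4.5,0],0],
  ],
)

```text
clock: 1.3
position: [0.4278, -0.0066, 0.2482]
ee_rot: [0.584, -0.584, -0.398, 0.398]
contact_force: [1.0, 1.4, 0.3]
width: -0.0
```

```bash
python3 - <<'E'
from rig import manip
import cv2,numpy as np
s=manip.get_state(); print(s['clock'],s['position'],s['ee_rot'],s['width'],s['contact_force'])
im=manip.get_image('wrist'); np.savez('wrist1.npz',**im)
cv2.imwrite('pics/wrist1.png',im['pixels'][:,:,::-1])
E
```

```text
1.3 [ 0.42783301 -0.00655846  0.248233  ] [ 0.58446826 -0.58413346 -0.39832237  0.39815103] -1.126721318256994e-05 [1.00140041 1.35784153 0.31228527]
```

View pics/wrist1.png

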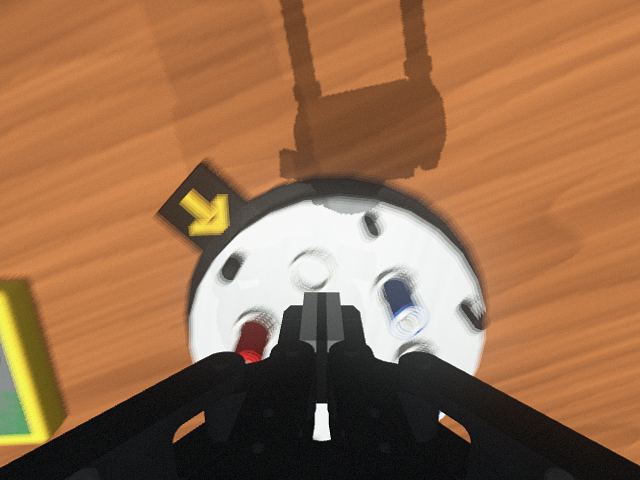

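The wrist view (slightly motion-blurred) shows the arrow at (205,212), pegs at (232,266) and (372,225), the empty well at (312,268), and the red cell at (255,342). I'll settle over the entry spot and measure the arrow again.

Call:
arm_command(
  commands=[
    [0,[0,-0.8,0],0],
    [0,[0,0,0],0],
    [0,[0,0,0],0],
  ],
)

```text
clock: 1.65
position: [0.4271, -0.0115, 0.2481]
ee_rot: [0.584, -0.583, -0.399, 0.399]
contact_force: [0.1, 0.0, 0.1]
width: 0.0001
```

```bash
cat > w.py <<'E'
from h import *
from rig import manip
import sys
def run(tag,c=np.array([.55,-.036])):
    s=manip.get_state(); im=manip.get_image('wrist'); np.savez(f'w{tag}.npz',**im)
    cv2.imwrite(f'pics/w{tag}.png',im['pixels'][:,:,::-1])
    print(s['clock'],s['position'],s['contact_force'])
    H=hsv(im);h,ss,v=H[...,0],H[...,1],H[...,2]
    C=cloud(im); d=np.linalg.norm(C[...,:2]-c,axis=-1)
    y=(h>15)&(h<35)&(ss>150)&(v>120)&(d>.13)&(d<.21)&(C[...,2]<.03)
    for b in blobs(y,100):
        A=ray(im,np.argwhere(b[2])[:,::-1],.01)[:,:2]; m=A.mean(0); q=A-m; w,V=np.linalg.eigh(q.T@q)
        rr=np.linalg.norm(A-c,axis=1)
        tip=A[rr<np.quantile(rr,.04)].mean(0)-c; tail=A[rr>np.quantile(rr,.85)].mean(0)-c
        f=lambda p:np.degrees(np.arctan2(p[1],p[0]))
        print('arrow',b[0],m,'r',rr.min(),rr.max(),'ang',f(m-c),'tip',f(tip),'tail',f(tail),'pca',np.degrees(np.arctan2(V[1],V[0])))
    k=(v<70)&(d<.14)&(d>.1)&(C[...,2]>.03)&(C[...,2]<.09)
    for b in blobs(k,50):
        p=C[b[2]]; 
        t=b[2]&(C[...,2]>.073)
        if t.sum()<15: continue
        u=np.argwhere(t)[:,::-1].mean(0); q=ray(im,u,.077)[0,:2]; cc=q-c
        print('peg',b[0].round(),t.sum(),q,'r',np.linalg.norm(cc),'deg',np.degrees(np.arctan2(cc[1],cc[0])))
if __name__=='__main__': run(sys.argv[1])
E
python3 w.py 2
```

```text
1.65 [ 0.42711197 -0.01150033  0.24809444] [0.07430631 0.00846119 0.07733597]
arrow [215.13901345 209.69596413] [ 0.40005003 -0.10513697] r 0.14350527560792625 0.19042843264789222 ang -155.24713667440446 tip -155.27605772977373 tail -155.2162966236893 pca [ -64.20416766 -154.20416766]
peg [378. 215.] 20 [0.44515481 0.03045498] r 0.12413209441727226 deg 147.63187981518288
peg [240. 261.] 80 [ 0.44105343 -0.08848398] r 0.12092941002424001 deg -154.27799737960706
peg [481. 312.] 156 [0.55610835 0.08268454] r 0.11884162314784202 deg 87.05375321296864
```

View pics/w2.png

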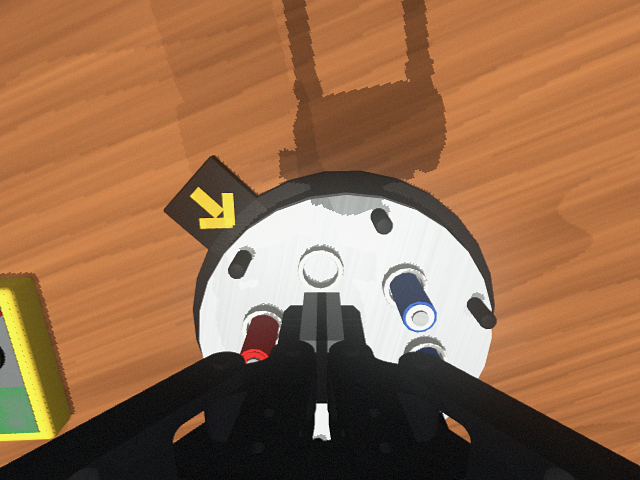

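The settled wrist view shows the arrow at (215,210), which puts it at -155.2° with radii of 143–190 mm, as specified. Pegs show at (240,261) and (378,215). The spot under the fingers is bare disc, so I'm lowering.

Call:
arm_command(
  commands=[
    [0,[0,0,-4],0],
    [0,[0,0,-4],0],
    [0,[0,0,-4],0],
    [0,[0,0,-3],0],
    [0,[0,0,-2],0],
    [0,[0,0,0],0],
    [0,[0,0,0],0],
  ],
)

```text
clock: 2.4
position: [0.428, -0.0117, 0.0787]
ee_rot: [0.584, -0.584, -0.399, 0.399]
contact_force: [-0.2, -0.4, 0.4]
width: -0.0
```

```bash
python3 - <<'E'
from rig import manip
import cv2,numpy as np
s=manip.get_state(); print(s['clock'],s['position'],s['width'],s['contact_force'])
for n in ['side']:
    im=manip.get_image(n)
    cv2.imwrite('pics/side2.png',cv2.resize(im['pixels'][170:350,220:440,::-1],None,fx=3.5,fy=3.3,interpolation=2))
E
```

```text
2.4 [ 0.42800742 -0.01166319  0.07872465] -2.9082243823508398e-05 [-0.18499845 -0.36404936  0.3820618 ]
```

View pics/side2.png

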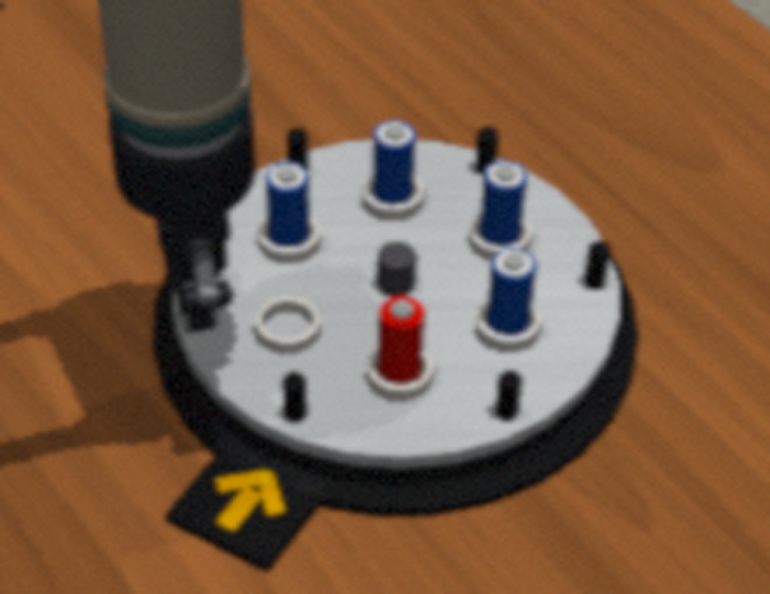

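Call:
arm_command(
  commands=[
    [0,[0.2,0.7,-0.3],0],
    [0,[0.2,0.7,0],0],
    [0,[0.2,0.6,0],-0.05],
    [0,[0.25,0.6,0],-0.05],
    [0,[0.3,0.6,0],-0.05],
    [0,[0.3,0.6,0],-0.05],
    [0,[0.35,0.55,0],-0.05],
    [0,[0.35,0.55,0],-0.05],
    [0,[0,0,0],0],
    [0,[0,0,0],0],
  ],
)

```text
clock: 3.45
position: [0.4497, 0.0367, 0.0757]
ee_rot: [-0.637, 0.637, 0.307, -0.307]
contact_force: [-0.3, -1.0, 0.3]
width: -0.0002
```

```bash
cat > look.py <<'E'
from h import *
from rig import manip
import sys
n=sys.argv[1]; c=np.array([.5497,-.0358])
s=manip.get_state(); p=s['position'][:2]-c
print(s['clock'],s['position'],s['contact_force'],'finger r',np.hypot(*p),'ang',np.degrees(np.arctan2(p[1],p[0])))
im=manip.get_image('side'); np.savez(f's{n}.npz',**im)
cv2.imwrite(f'pics/s{n}.png',cv2.resize(im['pixels'][170:350,220:440,::-1],None,fx=3.5,fy=3.3,interpolation=2))
import m
m.measure(im,(245,190,420,350))
E
python3 look.py 3
```

```text
3.45 [0.44965986 0.03669964 0.07569764] [-0.3314353  -0.95882752  0.26410102] finger r 0.12354848017432761 ang 144.0689477069862
disc [ 0.54947874 -0.03551063] 0.13368583322232958 261 z med 0.04287617908612451
arrow cen [ 0.40033728 -0.10324425] dist 0.16380177038834076 dir deg -155.57449911235688 extent 0.047309743525317194 pix [290.74545455 319.88636364]
red pix [325.24017467 272.80786026] [320 259  12  26 229] zmax 0.1084516870548442 mean [ 0.48958534 -0.09350622] deg(raw) -135.92228512120255
peg [316.  212.1] 60 zmax 0.081 r 0.1214 deg 72.76 [0.5854 0.0804]
peg [369.7 218.6] 39 zmax 0.079 r 0.1266 deg 14.64 [ 0.672  -0.0035]
peg [274.4 246.6] 70 zmax 0.085 r 0.1235 deg 140.34 [0.4544 0.0433]
peg [389.7 260.1] 60 zmax 0.081 r 0.1197 deg -46.78 [ 0.6315 -0.1227]
peg [292.4 283.7] 65 zmax 0.081 r 0.12 deg -167.26 [ 0.4324 -0.062 ]
peg [351.9 294.2] 66 zmax 0.08 r 0.1193 deg -107.12 [ 0.5143 -0.1495]
```

View pics/s3.png

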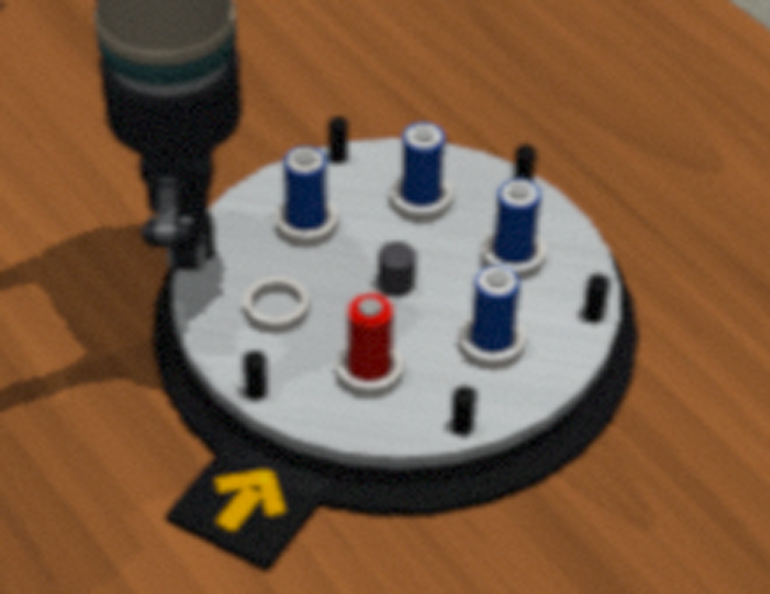

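The view shows the disc turned about 13.5° clockwise with all cells upright. Red is now at about -137.1°, so about 18° remains. I'll push to about 2° short.

Call:
arm_command(
  commands=[
    [0,[0.4,0.5,0],-0.05],
    [0,[0.4,0.5,0],-0.05],
    [0,[0.4,0.4,0],-0.05],
    [0,[0.4,0.4,0],-0.05],
    [0,[0.4,0.35,0],-0.04],
    [0,[0.4,0.35,0],-0.04],
    [0,[0,0,0],0],
    [0,[0,0,0],0],
  ],
)

```text
clock: 4.3
position: [0.4733, 0.0612, 0.0754]
ee_rot: [0.674, -0.674, -0.215, 0.215]
contact_force: [-0.2, -0.7, -0.5]
width: -0.0002
```

```bash
python3 look.py 4
```

```text
4.3 [0.47329204 0.06119173 0.07535307] [-0.23322894 -0.72944318 -0.50737558] finger r 0.1234729595302686 ang 128.23026464886635
disc [ 0.54972527 -0.03522566] 0.13391475231071914 245 z med 0.042874654983705025
arrow cen [ 0.40033728 -0.10324425] dist 0.16414414639938987 dir deg -155.51951438873047 extent 0.0473141851083225 pix [290.74545455 319.88636364]
red pix [315.86486486 270.20720721] [311 257  11  25 222] zmax 0.10857612074664451 mean [ 0.47810211 -0.07771275] deg(raw) -149.3234479554121
peg [330.  210.3] 59 zmax 0.08 r 0.1216 deg 57.72 [0.6147 0.0676]
peg [379.3 228.4] 58 zmax 0.08 r 0.1209 deg -1.89 [ 0.6706 -0.0392]
peg [280.  233.9] 97 zmax 0.085 r 0.1227 deg 122.57 [0.4837 0.0682]
peg [385.6 271.1] 59 zmax 0.08 r 0.1197 deg -61.99 [ 0.6059 -0.1409]
peg [282.9 274. ] 60 zmax 0.083 r 0.1199 deg 177.67 [ 0.4299 -0.0303]
peg [335.9 296.5] 66 zmax 0.079 r 0.12 deg -122.41 [ 0.4854 -0.1365]
```

View pics/s4.png

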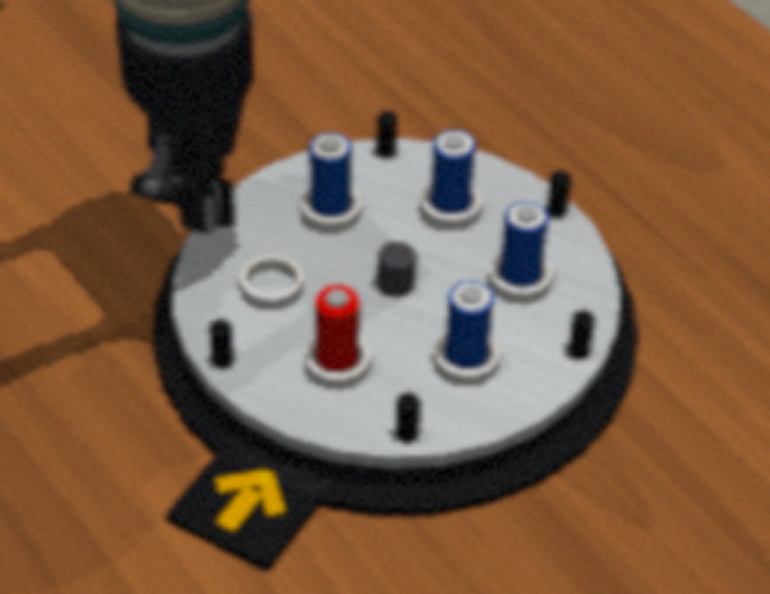

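The disc moved another 15°, and red is at about -152.2° against the arrow at about -155.4°. I'll push slowly for about 3° more.

Call:
arm_command(
  commands=[
    [0,[0.2,0.15,0],-0.02],
    [0,[0.2,0.15,0],-0.02],
    [0,[0.15,0.1,0],-0.01],
    [0,[0,0,0],0],
    [0,[0,0,0],0],
  ],
)

```text
clock: 4.85
position: [0.4792, 0.0654, 0.0753]
ee_rot: [-0.679, 0.679, 0.198, -0.198]
contact_force: [0.1, 0.6, 0.0]
width: -0.0004
```

```bash
python3 look.py 5; python3 - <<'E'
from h import *
import m
from rig import manip
a=manip.get_image('scene'); np.savez('sc5.npz',**a); m.measure(a,(230,180,410,345))
cv2.imwrite('pics/sc5.png',cv2.resize(a['pixels'][170:350,220:420,::-1],None,fx=3.5,fy=3.3,interpolation=2))
E
```

```text
4.85 [0.47923339 0.06538782 0.07534122] [0.11612579 0.59856653 0.02409593] finger r 0.1233065987843526 ang 124.85312981123296
disc [ 0.54954467 -0.03576262] 0.13354091754077563 262 z med 0.04290323781679346
arrow cen [ 0.40026153 -0.10320283] dist 0.1638097660389486 dir deg -155.68843301876342 extent 0.04730233390158678 pix [290.70183486 319.88990826]
red pix [314.5520362  269.69230769] [309 257  12  24 221] zmax 0.10887627354024512 mean [ 0.47678327 -0.07505322] deg(raw) -151.6312897360692
peg [332.5 210.2] 51 zmax 0.082 r 0.1223 deg 55.16 [0.6194 0.0646]
peg [284.7 230.2] 67 zmax 0.085 r 0.1195 deg 115.64 [0.4978 0.0719]
peg [380.6 230. ] 59 zmax 0.08 r 0.1206 deg -4.15 [ 0.6698 -0.0445]
peg [276.6 234.1] 39 zmax 0.085 r 0.1296 deg 123.85 [0.4773 0.0719]
peg [281.6 272.2] 61 zmax 0.08 r 0.1197 deg 174.72 [ 0.4304 -0.0247]
peg [384.5 273.2] 61 zmax 0.08 r 0.1196 deg -64.82 [ 0.6004 -0.144 ]
peg [333.2 296.5] 66 zmax 0.079 r 0.1194 deg -125.06 [ 0.481  -0.1335]
disc [ 0.55060495 -0.03636   ] 0.1347213805707712 327 z med 0.043109530345650036
arrow cen [ 0.39588789 -0.10664022] dist 0.1699313924115602 dir deg -155.57007975439845 extent 0.035864736375491674 pix [288.80689655 209.36551724]
red pix [303.76315789 220.89473684] [299 217  11   8  38] zmax 0.10882075241502956 mean [ 0.48723727 -0.068443  ] deg(raw) -153.1469479358237
peg [266.1 280.6] 42 zmax 0.079 r 0.1196 deg -64.71 [ 0.6017 -0.1445]
peg [368.1 289.7] 28 zmax 0.075 r 0.1213 deg 53.57 [0.6226 0.0612]
peg [314.5 311.7] 47 zmax 0.081 r 0.1198 deg -4.65 [ 0.67   -0.0461]
```

View pics/s5.png

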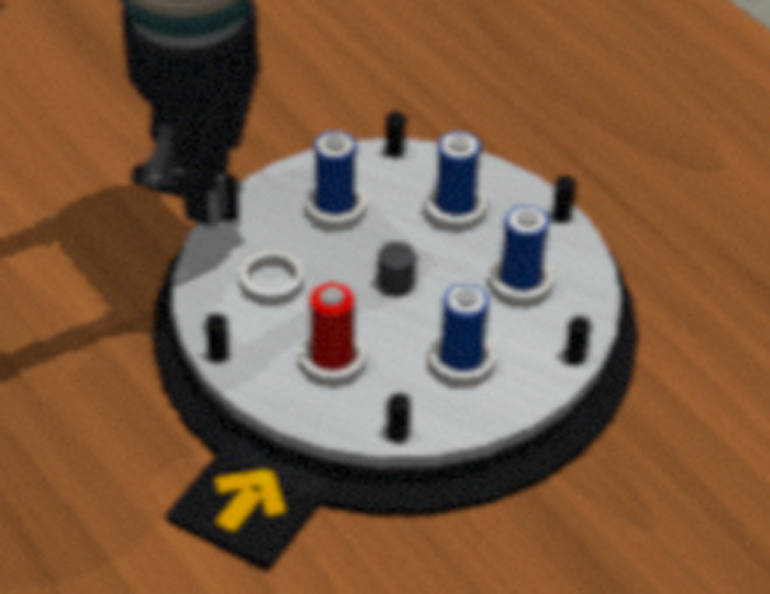

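Red is now at about -154.9° and the arrow at -155.3 to -155.6°. I'll back off the peg, lift, and take an overhead wrist look for the final check.

Call:
arm_command(
  commands=[
    [0,[-0.8,-0.6,0],0],
    [0,[-0.5,-0.5,0],0],
    [0,[0,0,3],0],
    [0,[0,0,4.5],0],
    [0,[-1,-1,4.5],0],
    [0,[-3,-2,4],0],
    [0,[-3.5,-2,2],0],
    [0,[0,0,0],0],
    [0,[0,0,0],0],
    [0,[0,0,0],0],
  ],
)

```text
clock: 5.95
position: [0.3931, 0.0059, 0.2518]
ee_rot: [0.679, -0.679, -0.198, 0.198]
contact_force: [-0.6, -0.1, -0.6]
width: -0.0001
```

```bash
python3 w.py 6; python3 look.py 6;python3 - <<'E'
from h import *
import m
from rig import manip
a=manip.get_image('scene'); np.savez('sc6.npz',**a); m.measure(a,(230,180,410,345))
E
```

```text
5.95 [0.39308521 0.00588095 0.25175135] [-0.59186252 -0.06294072 -0.62595779]
arrow [267.66006601 296.16941694] [ 0.40025711 -0.10497154] r 0.1434854476291152 0.19068266648669466 ang -155.26921284879302 tip -155.20461325444575 tail -155.23698793082255 pca [ -64.91640418 -154.91640418]
peg [338. 265.] 99 [ 0.42918528 -0.02561901] r 0.12125989149581132 deg 175.08893160964038
peg [581. 296.] 198 [0.61573863 0.06192524] r 0.11794456475218695 deg 56.1259690842781
6.0 [0.39322744 0.00599158 0.25150111] [-0.68437991  0.32300302  0.03395529] finger r 0.1619573944849365 ang 165.04617238715545
disc [ 0.54953895 -0.03561614] 0.13357693430205397 295 z med 0.0428985884058764
arrow cen [ 0.40031746 -0.10325155] dist 0.16383406110503568 dir deg -155.61734611421386 extent 0.04547233708896101 pix [290.73953488 319.89302326]
red pix [314.43636364 269.71363636] [309 257  12  24 220] zmax 0.10854913179540665 mean [ 0.4766098  -0.07489826] deg(raw) -151.6915824510892
peg [332.5 210.2] 53 zmax 0.08 r 0.1222 deg 55.1 [0.6195 0.0646]
peg [284.5 229.2] 58 zmax 0.082 r 0.1214 deg 114.55 [0.4991 0.0748]
peg [380.6 230. ] 60 zmax 0.079 r 0.1206 deg -4.24 [ 0.6698 -0.0445]
peg [281.7 272. ] 62 zmax 0.081 r 0.1193 deg 174.59 [ 0.4308 -0.0244]
peg [384.5 273.1] 62 zmax 0.08 r 0.1197 deg -64.68 [ 0.6007 -0.1438]
peg [333.1 296.5] 66 zmax 0.079 r 0.1195 deg -125.08 [ 0.4809 -0.1334]
disc [ 0.55052342 -0.03620745] 0.13486320428591828 336 z med 0.043136524448193055
arrow cen [ 0.39598624 -0.10656939] dist 0.16980148325749686 dir deg -155.51986971545315 extent 0.03663143485640058 pix [288.83673469 209.40136054]
red pix [303.82051282 220.8974359 ] [299 217  11   8  39] zmax 0.11014284673079622 mean [ 0.48723863 -0.06832261] deg(raw) -153.09355289318776
peg [266.1 281. ] 40 zmax 0.078 r 0.1201 deg -64.35 [ 0.6025 -0.1445]
peg [368.1 289.8] 27 zmax 0.072 r 0.1215 deg 53.45 [0.6229 0.0614]
peg [314.5 311.9] 45 zmax 0.081 r 0.1202 deg -4.7 [ 0.6703 -0.0461]
```

View pics/w6.png

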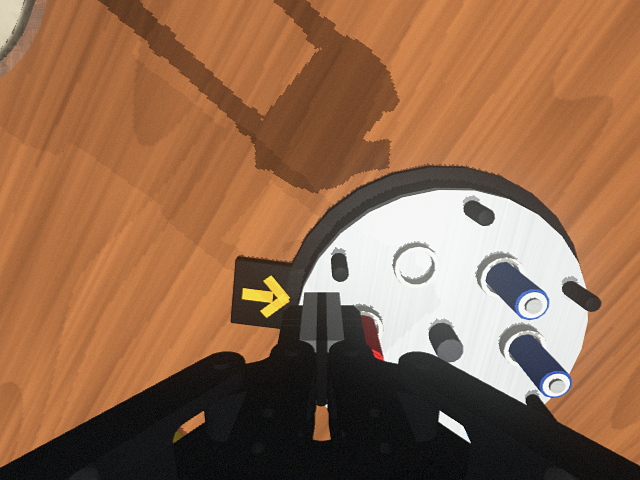

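View pics/s6.png

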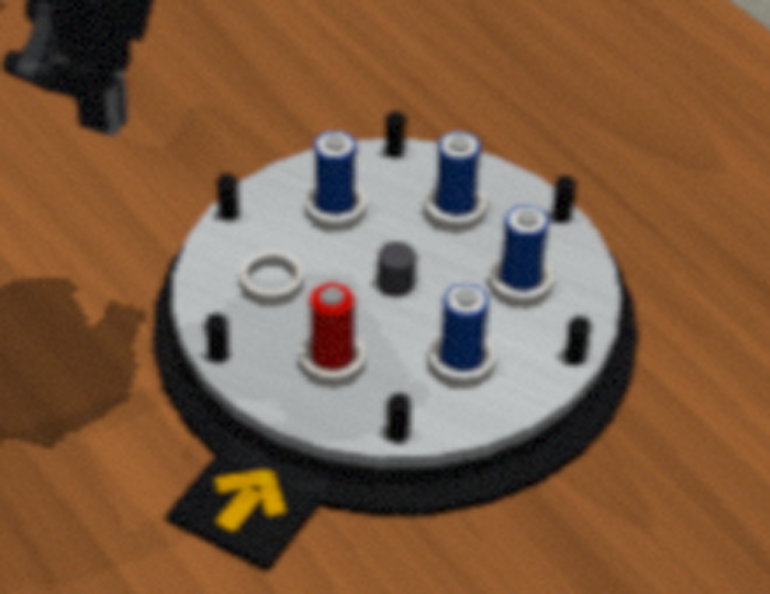

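The last views show red in line with the arrow to within about 0.5°, which is the measurement noise. All cells are upright, and the arm is clear and at rest, so I'm handing in.

```bash
python3 -c "
from rig import manip
s=manip.get_state();print(s['clock'],abs(s['qd']).max());manip.sign_off()"
```

```text
6.1 0.003301231298617083
the job is handed in; nothing more can be done
```

The red cell now stands at the front in line with the yellow arrow, and I handed the job in at 6.1 s with the arm still and clear of everything. With the fingers closed, I pushed the peg beside the empty well and turned the disc about 31.5° clockwise in three slower and slower strokes. Then I backed off the peg and lifted away.

- **Alignment:** In the last side view, all six pegs together put the red well at about -155.0°. The arrow measured -155.3° to -155.6°, depending on the camera and the hub centre used. That leaves about 0.3–0.6° between them, which is close to the measurement noise, so I did not nudge it again.
- **Disagreements:** The cameras differ by about 1–2 mm on the arrow's position. Single peg angles scatter by about ±0.6° in the side view and by over 1° in the scene and wrist views, where some pegs were partly hidden. The red cell's own blob reads -152° to -153° because the cameras see only its near side, so I did not use it.
- **Cells and bench:** The last side view showed all the cells upright in their wells. Wrist-force readings at the end of each move stayed under 2 N. I did not re-measure the meter, driver and tape, but the arm never went near them at low height.

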